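Hang the orange blade polisher on the bench balancer

ROBOT

A 7-joint arm with a two-finger parallel gripper is mounted at the origin on the work surface. World frame = base frame: x ahead of the robot, y to its left, z up, the work surface at z = 0. Lengths are in mm, angles in rad, forces in N, time in s.
With the tool pointing down it reaches from about 375 to 925 mm from the base axis. Payload 3.1 kg.
Tool frame: the origin (TCP) lies midway between the tips of the shut fingers; the grasp point (between the pads) lies 19 mm behind it; z points along the fingers, y is the line along which they close (so a half turn about z gives the same grasp; the last joint's range is limited). The gripper opens to 85 mm and grips with 20 to 120 N. Pads are 22 mm wide; open, the fingers measure 114 mm over their backs; the gripper's body (76 mm by 85 mm) begins 54 mm behind the grasp point. The pads swing forward as they close: fully open they stand 13 mm farther back than shut.
Start: joints at [-1.301, 0.383, 0.044, 1.598, -0.018, 1.161, -0.05], TCP at [233.694, 606.539, 209.369] pointing down, gripper open.
Joint ranges: [-2.61, 2.61], [-0.41, 2.15], [-1.48, 1.57], [0, 2.5], [-1.57, 4.71], [0.05, 1.97], [-2.85, 2.85]. Speed limits (rad/s): [2.79, 2.79, 3.14, 3.14, 3.14, 3.14, 3.14].

INTERFACE

Orientations are given as a unit quaternion [w, x, y, z].
In Python, from rig import monitor, cams, close_job gives the robot as it stands.
- The arm moves only by the shell command python3 -m jog 'ROWS' [OPENING]. ROWS is JSON, one flat list of numbers, 6 for each row, row after row: the shift along the tool's x, y, z as a fraction of full scale, then the turn, a rotation vector about the tool's x, y, z as a fraction of full scale. In form: [x, y, z, ax, ay, az, x, y, z, ax, ay, az, ...]. A call has 1 to 5 rows; each row shifts and turns the commanded pose from where the row before left it, along the tool's axes as they then stand; what a row does not reach is not made up. Full scale, the value 1, is 0.4 m for a shift and 180 degrees for a turn. A row lasts 1/8 s, in which the tool goes at most 62.5 mm and 10.7 degrees, less where a joint would pass 70% of its speed; a pose out of reach is approached as far as the arm can. A call with a number of a shift or a turn outside -1 to 1 is refused whole. A call with a gripper value outside its range is refused whole. OPENING is the finger opening in mm, from 0 to 85.4, set as the call begins (- or left out, the last holds). The fingers move at their own pace and stop on an object; the grip force is fixed at half the most. Time passes only in rows, so rows that do not move let the fingers close. It gives the time, the measured TCP pose, the force, the opening and the grip force at its end, in the units of the state.
- monitor.sense(): the state, without advancing time (a new reading comes with each control period).
- cams.capture(name): name is "scene" or "top" or "wrist"; returns a dict with "image" (400x640x3 uint8, red, green, blue), "fx", "fy", "cx", "cy" (pixels), "rvec" (rotation vector, rad) and "tvec" (3), from world to camera coordinates, as OpenCV has them. Camera axes: x right, y down, z forward; pixel columns grow to the right and rows downward; lengths in mm; the calibration is good to about 2 mm. A picture is of the moment at which its call begins. There is no depth.
- close_job(): hands the job in; it is judged then, once.
Trained networks look in the newest picture that a camera, given by its name, has taken for a name from the list of things; names that differ only in an ending like _2 or _b are one class to them, and where a whole thing is asked for, a point or a joint stands for the part that bears it (a point fixed in the world has none). Each returns a list of dicts, best first, with "score" (0 to 1); they miss things now and then, are a little off and sometimes report something else, mostly with a low value. They report only what shows in the picture. A call takes as long as a camera call.
- cams.boxes_of(camera, label): "extent" ([left, top, right, bottom] in pixels, round what is visible of it).
The state is a dict: "time": time; "joint_pos": joint angles; "qvel": joint speeds; "effort": joint torques, N m; "tcp_pos": TCP position; "tool_rot": TCP orientation; "ft_force": force on the tool from outside, world axes, zero at the start; "ft_torque": the same for the moment, N m; "grip_width": opening from 0.0 (shut) to 1.0 (fully open); "grip_force": force on a finger pad.
Only numpy, scipy, OpenCV 4.12 (cv2) and the standard library are available. Lean on these libraries where they do the work, as an engineer would, in place of code of your own. Each camera call takes 0.05 s, during which the arm holds its last target. There are 200 camera calls.

TASK

Hang the orange palm polisher on the sprung balancer hook: take the black knob, pull the hook down beside the polisher, slide it sideways so that the hook goes under the polisher's steel bail, let it rise again and let go, so that the orange polisher hangs in the hook clear of the bench. Leave the blue polisher standing where it is.

Things in the scene. Friction and masses are not known exactly. Their poses are not given: they have to be found in the camera images.
- knob (a point): Centre of the upright black pull knob: 26 mm diameter, 50 mm high (point half-way up), on a steel collar 56 mm across, at the robot's end of a level yellow arm 18 mm wide. To be gripped from above. Arm, knob and hook move as one, only up/down and along y, never turning. Axes: x towards the mast that carries the arm (215 mm behind the knob), y sideways along the mast's rail, z up.
- saddle (a point): Where a bail rests in the steel hook: 50 mm (+x) and 102 mm below the knob's centre, rigid with it. The hook is an open U of 8 mm bar in the y-z plane, mouth 36 mm: shank 22 mm to -y going up to the arm, free toe 22-25 mm to +y with its tip 19 mm above this point; underside 11 mm below it. So slide it towards +y under a bail. Same axes as knob; y within 9 degrees of world +y.
- lift (a joint): How far the hook is pulled down, m: 0 at rest (top, saddle 192 mm above the bench), stop at 0.10. A damped spring pulls it up with about 6 N at the top, 9 N at the bottom: enough to lift a polisher to the top.
- trolley (a joint): Position of the mast (with arm, knob and hook) along its straight rail, m, growing towards +y of the saddle: range -0.20 to 0.16. Slides with about 1.5 N of friction and stays where it is left. The rail stand is fixed to the bench.
- orange_bail (a point): Middle of the top bar of the orange polisher's steel bail, 135 mm above its foot. Loose round body (0.3 kg) 62 mm wide, 65 mm high on a 76 mm felt pad; above it the upright bail of 6 mm bar, 78 mm wide along its x, top bar level for 58 mm, open 67 mm below the bar. The point is within 10 mm of the line the saddle travels (seen from above), its x within 10 degrees of the saddle's x.
- blue_bail (a point): The same point of the blue polisher, alike but for its colour, also in the hook's path, 140 to 290 mm from the orange one, on either side. To be left alone.

How it is judged (in metres and radians):
On the way:
1. the hook is pulled down at least 50 mm (value of joint lift above 0.05 m), for 0.1 s.
At the end, for the whole second after the job is handed in: The orange polisher hangs in the hook (middle of its bail within 35 mm of the saddle), the hook risen to within 25 mm of its top and the bail at least 165 mm above the bench (30 mm lifted), tilted less than 0.4 rad and nearly still (below 0.08 m/s); the blue polisher is within 30 mm of where it was (distance between orange_bail and saddle below 0.035 m and height (world z) of orange_bail above 0.165 m and angle between orange_bail's own z axis and vertical below 0.4 rad and value of joint lift below 0.025 m and linear speed of orange below 0.08 m/s and distance of blue_bail from where it was at the start of the episode below 0.03 m); the robot touches nothing.
It fails at once if the blue polisher is shoved or knocked over (its bail moves more than 30 mm) (distance of blue_bail from where it was at the start of the episode above 0.03 m).
It also fails if it takes over 48 s, if anything falls off the work surface, if the arm or the gripper's body presses on something with over 40 N, if the wrist force passes 120 N, or if a joint passes its speed limit or range.

## Working session

There is one attempt and no reset: what is moved stays moved. The work goes in short steps, Python scripts to look and compute and a shell command to move; the robot and the scene stay as the last step left them, time stands still between calls to the robot, and variables do not carry over. Pictures are saved under pics/ and viewed, at most 10 in all, crops included, and the job is handed in when it is done.

```bash
mkdir -p pics; python3 - <<'E'
from rig import monitor,cams
import cv2
s=monitor.sense(); print(s['time'],s['tcp_pos'],s['tool_rot'],s['ft_force'])
for c in('scene','top'):
    d=cams.capture(c); cv2.imwrite(f'pics/{c}0.png',d['image'][:,:,::-1])
    print(c,d['fx'],d['fy'],d['cx'],d['cy'],d['rvec'],d['tvec'])
    for l in('knob','saddle','orange_bail','blue_bail'):
        print(l,[(round(b['score'],2),[round(v) for v in b['extent']]) for b in cams.boxes_of(c,l)[:3]])
E
```

```text
0.0 [233.35010236 605.61692951 208.01227616] [-1.58114054e-04  1.82806191e-01  9.83148122e-01 -1.28097787e-03] [ 0.51323904 -0.09139634 -0.34650388]
scene 429.785136499345 429.785136499345 323.50098553870504 194.75021926353483 [ 1.47018974  1.81466697 -0.95101358] [  99.00473812 -187.2811744  1333.48919232]
knob [(0.76, [368, 103, 420, 244])]
saddle [(0.66, [370, 100, 420, 246])]
orange_bail [(0.63, [290, 193, 326, 271])]
blue_bail [(0.6, [398, 206, 438, 290])]
top 400.83607738070526 400.83607738070526 322.571553749912 203.79329020700575 [ 2.16202528 -2.15699366  0.2084563 ] [  4.48225783 681.97731118 758.21455797]
knob [(0.72, [216, 116, 263, 304])]
saddle [(0.74, [220, 116, 262, 306])]
orange_bail [(0.68, [315, 231, 351, 272])]
blue_bail [(0.76, [211, 232, 250, 274])]
```

View pics/scene0.png

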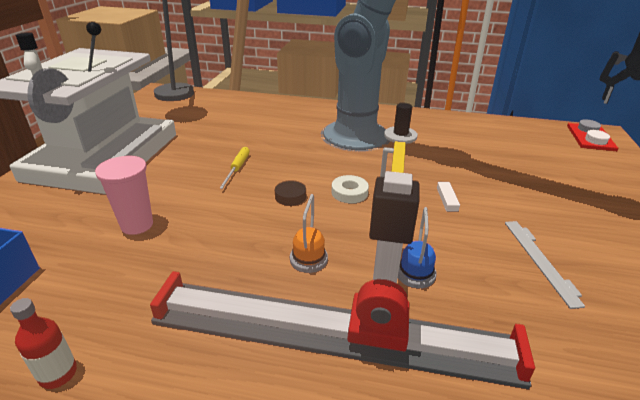

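View pics/top0.png

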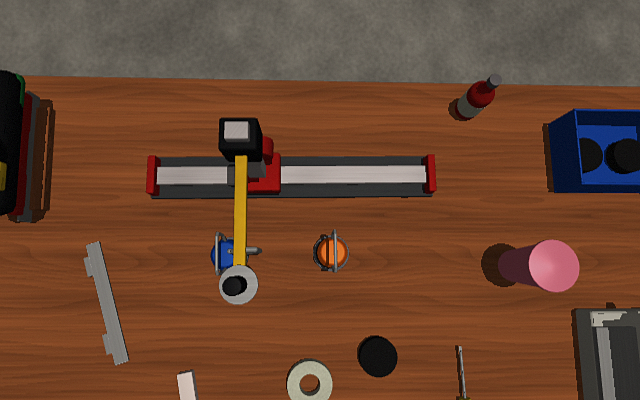

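The scene view shows the hook arm (knob at about 403,118), with orange at (309,245) and blue at (419,258). In the top view the knob's top is at about (233,286), the orange bail bar at (335,250), the blue bail bar at (219,253) and the rail ends at (152,175) and (431,173).

```bash
cat > h.py <<'E'
import numpy as np,cv2
from rig import monitor,cams
from scipy.spatial.transform import Rotation as R
def ray(d,p,z):
    M=cv2.Rodrigues(np.array(d['rvec']))[0]; c=-M.T@np.array(d['tvec'])
    v=M.T@np.array([(p[0]-d['cx'])/d['fx'],(p[1]-d['cy'])/d['fy'],1]); return c+v*(z-c[2])/v[2]
def proj(d,P):
    return cv2.projectPoints(np.array(P,float).reshape(-1,3),np.array(d['rvec']),np.array(d['tvec']),np.array([[d['fx'],0,d['cx']],[0,d['fy'],d['cy']],[0,0,1]]),None)[0].reshape(-1,2)
E
python3 - <<'E'
from h import *
t=cams.capture('top'); s=cams.capture('scene')
im=t['image']; 
for n,p,z in(('knobtop',(233.5,286.5),319),('orange',(335.5,250.5),137),('blue',(219,253.5),137),('railL',(157,175),40),('railR',(426,172),40),('collar',(238.5,285),269)):
    P=ray(t,p,z); print(n,P.round(1),'scene px',proj(s,P).round(1))
big=cv2.resize(im[210:330,190:370,::-1],None,fx=4.4,fy=4.4,interpolation=cv2.INTER_CUBIC); 
b2=cv2.resize(s['image'][90:300,280:450,::-1],None,fx=2.8,fy=2.8,interpolation=cv2.INTER_CUBIC)
cv2.imwrite('pics/a.png',big); cv2.imwrite('pics/b.png',b2)
E
```

```text
knobtop [531.7 132.2 319. ] scene px [[403.  104.3]]
orange [584.9 -13.5 137. ] scene px [[308.6 202.6]]
blue [579.6 191.5 137. ] scene px [[423.2 215.8]]
railL [741.5 343.9  40. ] scene px [[514.8 342.6]]
railR [ 752.6 -211.9   40. ] scene px [[172.3 289.5]]
collar [531.3 134.  269. ] scene px [[400.5 132.2]]
```

View pics/a.png

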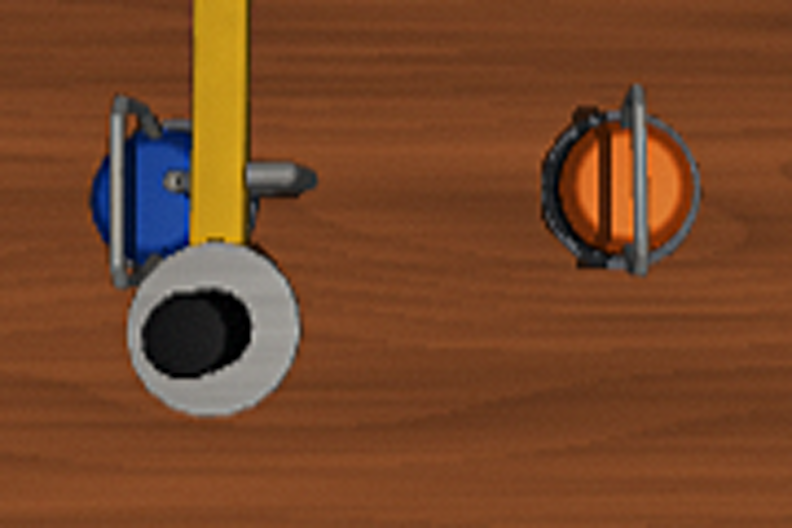

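View pics/b.png

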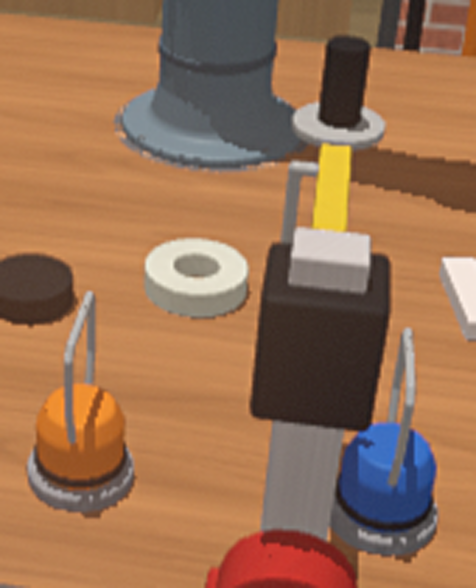

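The closer crops confirm it: collar at (238.6,285) and orange bar at (334.5,251.4), which puts the knob near (531,134) and the orange bail near (583,-12). Blue is at y=191. The hook's toe points to +y, so the plan is:
1. Slide at the top to y≈-70.
2. Pull down 95 mm.
3. Slide towards +y under the bail.
4. Let it rise.

```bash
python3 -m jog '[0,0,-0.14,0,0,-0.041, 0,0,-0.14,0,0,-0.041, 0,0,-0.14,0,0,-0.041, -0.0745,-0.118,0,0,0,0, -0.0745,-0.118,0,0,0,0]' 85
python3 -m jog '[-0.0745,-0.118,0,0,0,0, -0.0745,-0.118,0,0,0,0, -0.0745,-0.118,0,0,0,0, -0.0745,-0.118,0,0,0,0, -0.0745,-0.118,0,0,0,0]'
python3 -m jog '[-0.0745,-0.118,0,0,0,0, -0.0745,-0.118,0,0,0,0, 0,0,0,0,0,0, 0,0,0,0,0,0]'
python3 -c "
from h import *
print(R.from_quat(monitor.sense()['tool_rot'],scalar_first=True).as_matrix().round(3))"
```

```text
time: 1.23
tcp_pos: [295.5, 513.2, 378.8]
tool_rot: [0.001, -0.01, 1.0, 0.001]
ft_force: [1.2, 0.1, -0.5]
grip_width: 0.995
grip_force: 0.0
time: 1.85
tcp_pos: [449.3, 278.4, 377.7]
tool_rot: [0.0, -0.009, 1.0, 0.0]
ft_force: [0.7, -0.2, 0.5]
grip_width: 0.993
grip_force: 0.0
time: 2.35
tcp_pos: [509.5, 187.3, 377.4]
tool_rot: [-0.0, -0.009, 1.0, 0.0]
ft_force: [0.6, 1.4, -0.4]
grip_width: 0.995
grip_force: 0.0
[[-1.    -0.018 -0.   ]
 [-0.018  1.     0.001]
 [ 0.     0.001 -1.   ]]
```

```bash
python3 -m jog '[-0.025,-0.067,0,0,0,0, -0.025,-0.067,0,0,0,0, 0,0,0,0,0,0, 0,0,0,0,0,0]'
python3 - <<'E'
from h import *
w=cams.capture('wrist'); cv2.imwrite('pics/w.png',w['image'][:,:,::-1])
print(monitor.sense()['tcp_pos'], proj(w,[[531,134,319],[531,134,269]]))
for l in('knob',):print([(b['score'],b['extent']) for b in cams.boxes_of('wrist',l)[:2]])
E
```

```text
time: 2.85
tcp_pos: [529.9, 136.4, 377.2]
tool_rot: [-0.0, -0.011, 1.0, 0.001]
ft_force: [0.2, 0.8, 0.1]
grip_width: 0.99
grip_force: 0.0
[529.88839696 136.47236238 377.23653219] [[319.18715694 206.9699898 ]
 [319.53940893 189.39057514]]
[(0.61, [290.8, 163.9, 344.8, 349.7]), (0.25, [222.4, 160.2, 260.3, 218.3])]
```

View pics/w.png

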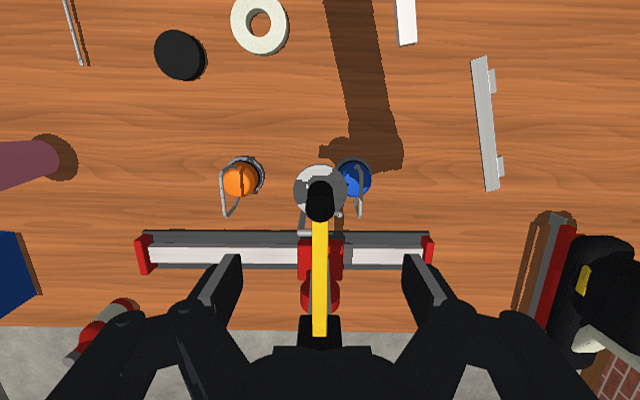

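The wrist view shows the knob's top at (320,207) and the collar at (320,188). Both match the prediction, so I'm going down to grip.

```bash
python3 -m jog '[0,-0.006,0.08,0,0,0, 0,0,0.08,0,0,0, 0,0,0.08,0,0,0, 0,0,0,0,0,0, 0,0,0,0,0,0]'
python3 -m jog '[0,0,0,0,0,0, 0,0,0,0,0,0, 0,0,0,0,0,0, 0,0,0,0,0,0, 0,0,0,0,0,0]' 0
python3 -m jog '[0,0,0,0,0,0, 0,0,0,0,0,0, 0,0,0,0,0,0, 0,0,0,0,0,0]'
```

```text
time: 3.58
tcp_pos: [531.3, 132.3, 282.6]
tool_rot: [0.001, -0.01, 1.0, 0.0]
ft_force: [-0.6, -0.3, 0.7]
grip_width: 0.996
grip_force: 0.0
time: 4.2
tcp_pos: [531.2, 132.0, 282.5]
tool_rot: [0.001, -0.01, 1.0, 0.001]
ft_force: [-1.4, 1.3, 5.7]
grip_width: 0.274
grip_force: 58.7
time: 4.7
tcp_pos: [531.2, 132.0, 282.5]
tool_rot: [0.001, -0.01, 1.0, 0.001]
ft_force: [-1.1, 2.5, 6.3]
grip_width: 0.278
grip_force: 58.7
```

```bash
python3 -m jog '[0,-0.04,0,0,0,0, 0,-0.06,0,0,0,0, 0,-0.06,0,0,0,0, 0,-0.06,0,0,0,0, 0,-0.03,0,0,0,0]'
python3 -m jog '[0,-0.04,0,0,0,0, 0,-0.06,0,0,0,0, 0,-0.06,0,0,0,0, 0,-0.06,0,0,0,0, 0,-0.04,0,0,0,0]'
python3 -m jog '[0,0,0,0,0,0, 0,0,0,0,0,0, 0,0,0,0,0,0]'
python3 - <<'E'
from h import *
w=cams.capture('scene'); cv2.imwrite('pics/s2.png',w['image'][:,:,::-1])
E
```

```text
time: 5.32
tcp_pos: [532.7, 29.8, 282.5]
tool_rot: [0.0, -0.009, 1.0, 0.0]
ft_force: [-3.3, 2.5, 5.7]
grip_width: 0.273
grip_force: 59.0
time: 5.95
tcp_pos: [534.2, -73.7, 282.2]
tool_rot: [-0.0, -0.009, 1.0, 0.0]
ft_force: [-1.7, 2.9, 5.9]
grip_width: 0.275
grip_force: 59.0
time: 6.32
tcp_pos: [534.3, -74.9, 282.3]
tool_rot: [-0.0, -0.008, 1.0, -0.001]
ft_force: [-2.2, -2.7, 5.4]
grip_width: 0.276
grip_force: 59.1
```

View pics/s2.png

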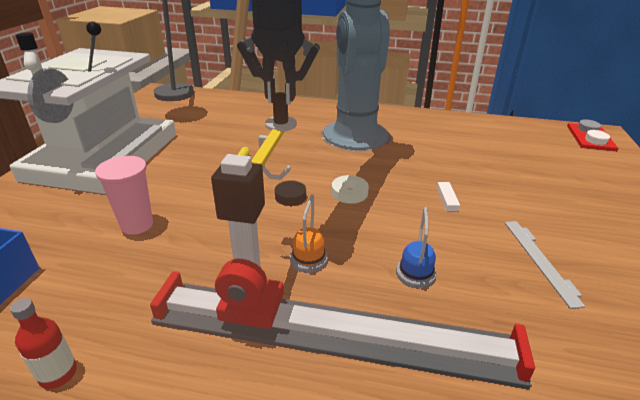

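The trolley followed: the hook toe, at about (283,172), is on the -y side of the orange bail at (308,200). Now I pull it down.

```bash
python3 -m jog '[0,0,0.03,0,0,0, 0,0,0.05,0,0,0, 0,0,0.05,0,0,0, 0,0,0.05,0,0,0, 0,0,0.03,0,0,0]'
python3 -m jog '[0,0,0.025,0,0,0, 0,0,0,0,0,0, 0,0,0,0,0,0]'
python3 - <<'E'
from h import *
w=cams.capture('scene')
cv2.imwrite('pics/s3.png',cv2.resize(w['image'][90:300,220:450,::-1],None,fx=2.8,fy=2.8,interpolation=cv2.INTER_CUBIC))
t=cams.capture('top'); print(proj(t,[[583,-12,137]]))
E
```

```text
time: 7.0
tcp_pos: [534.3, -74.8, 198.7]
tool_rot: [-0.0, -0.009, 1.0, -0.001]
ft_force: [-4.8, -1.5, 12.0]
grip_width: 0.273
grip_force: 59.7
time: 7.38
tcp_pos: [534.3, -74.7, 188.5]
tool_rot: [-0.0, -0.009, 1.0, -0.001]
ft_force: [-3.1, -0.7, 9.4]
grip_width: 0.275
grip_force: 59.3
[[334.64807636 251.60251605]]
```

View pics/s3.png

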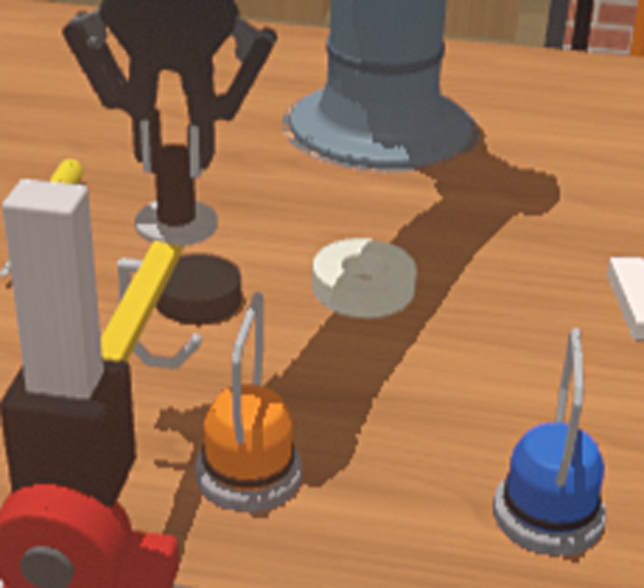

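The hook is down (toe at about (195,340) in the crop) and is level with the orange bail's opening. Now I slide it +62 mm.

```bash
python3 -m jog '[0,0.025,0,0,0,0, 0,0.035,0,0,0,0, 0,0.035,0,0,0,0, 0,0.035,0,0,0,0, 0,0.026,0,0,0,0]'
python3 -m jog '[0,0,0,0,0,0, 0,0,0,0,0,0]'
python3 - <<'E'
from h import *
w=cams.capture('scene')
a=cv2.resize(w['image'][90:300,220:400,::-1],None,fx=2.2,fy=2.2,interpolation=cv2.INTER_CUBIC)
t=cams.capture('top')
b=cv2.resize(t['image'][190:330,270:400,::-1],None,fx=3,fy=3.3,interpolation=cv2.INTER_CUBIC)
cv2.imwrite('pics/s4.png',np.hstack([a,b]))
E
```

```text
time: 8.1
tcp_pos: [533.3, -11.8, 188.6]
tool_rot: [-0.0, -0.009, 1.0, -0.001]
ft_force: [-2.9, -2.3, 8.7]
grip_width: 0.277
grip_force: 59.3
time: 8.35
tcp_pos: [533.3, -9.9, 188.6]
tool_rot: [-0.0, -0.01, 1.0, 0.001]
ft_force: [-3.3, 1.6, 8.1]
grip_width: 0.275
grip_force: 59.3
```

View pics/s4.png

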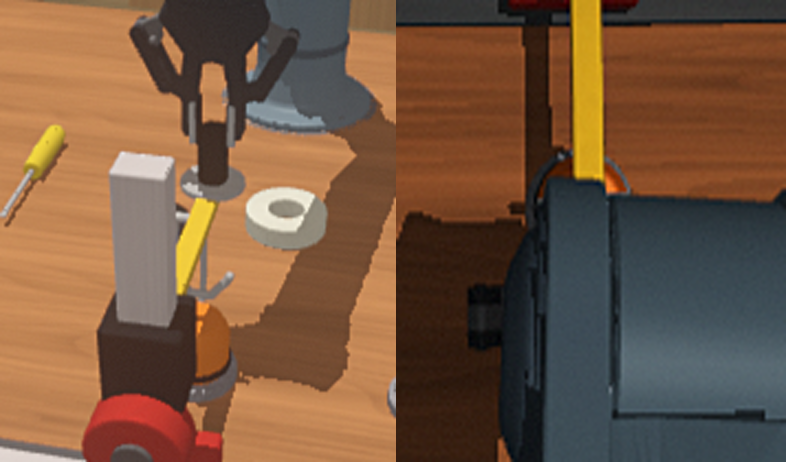

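The toe, at (232,277), has passed beyond the bail leg at (204,255), and there was no shove force. Now I let it rise gently.

```bash
python3 -m jog '[0,0,-0.03,0,0,0, 0,0,-0.03,0,0,0, 0,0,-0.02,0,0,0, 0,0,-0.015,0,0,0, 0,0,-0.015,0,0,0]'
python3 -m jog '[0,0,-0.015,0,0,0, 0,0,-0.015,0,0,0, 0,0,0,0,0,0, 0,0,0,0,0,0, 0,0,0,0,0,0]'
python3 - <<'E'
from h import *
w=cams.capture('scene')
a=cv2.resize(w['image'][90:300,220:450,::-1],None,fx=2.8,fy=2.8,interpolation=cv2.INTER_CUBIC)
cv2.imwrite('pics/s5.png',a)
E
```

```text
time: 9.07
tcp_pos: [533.3, -10.3, 232.0]
tool_rot: [-0.0, -0.009, 1.0, 0.0]
ft_force: [-1.2, 1.2, 3.0]
grip_width: 0.273
grip_force: 58.8
time: 9.7
tcp_pos: [533.3, -10.4, 243.5]
tool_rot: [-0.0, -0.009, 1.0, 0.0]
ft_force: [-2.7, 1.0, 4.4]
grip_width: 0.277
grip_force: 59.0
```

View pics/s5.png

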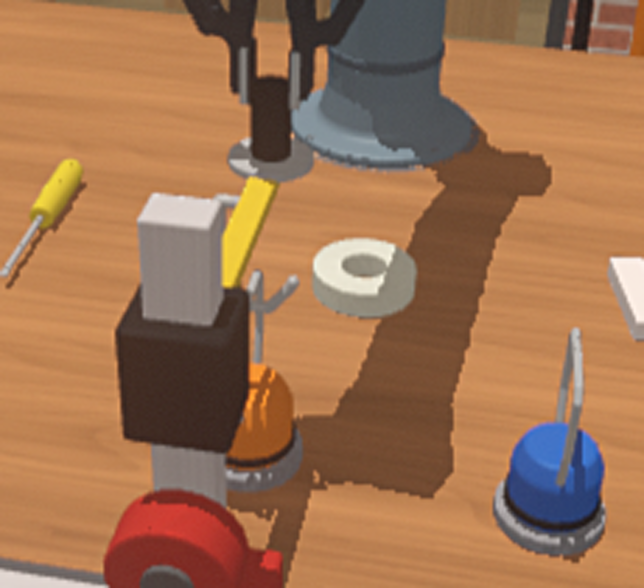

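The bail rests in the hook at about (258,283), and the pull on the tool has dropped by the polisher's 3 N. I'll carry on up.

```bash
python3 -m jog '[0,0,-0.012,0,0,0, 0,0,-0.015,0,0,0, 0,0,-0.015,0,0,0, 0,0,-0.015,0,0,0, 0,0,-0.015,0,0,0]'
python3 -m jog '[0,0,-0.013,0,0,0, 0,0,-0.01,0,0,0, 0,0,0,0,0,0, 0,0,0,0,0,0, 0,0,0,0,0,0]'
python3 -m jog '[0,0,0,0,0,0, 0,0,0,0,0,0, 0,0,0,0,0,0, 0,0,0,0,0,0, 0,0,0,0,0,0]'
```

```text
time: 10.38
tcp_pos: [533.3, -10.4, 272.5]
tool_rot: [-0.0, -0.009, 1.0, -0.0]
ft_force: [-2.6, 1.4, 2.0]
grip_width: 0.271
grip_force: 58.7
time: 11.0
tcp_pos: [533.3, -10.4, 281.2]
tool_rot: [-0.0, -0.009, 1.0, 0.0]
ft_force: [-3.6, 1.3, 3.6]
grip_width: 0.279
grip_force: 58.9
time: 11.62
tcp_pos: [533.3, -10.4, 281.3]
tool_rot: [-0.0, -0.009, 1.0, -0.0]
ft_force: [-3.6, 0.6, 3.9]
grip_width: 0.282
grip_force: 58.9
```

```bash
python3 -m jog '[0,0,0,0,0,0, 0,0,0,0,0,0, 0,0,0,0,0,0, 0,0,0,0,0,0, 0,0,0,0,0,0]' 85
python3 -m jog '[0,0,0,0,0,0, 0,0,-0.05,0,0,0, 0,0,-0.08,0,0,0, 0,0,-0.1,0,0,0, 0,0,-0.05,0,0,0]'
for i in 1 2 3 4 5; do python3 -m jog '[0,0,0,0,0,0, 0,0,0,0,0,0, 0,0,0,0,0,0, 0,0,0,0,0,0, 0,0,0,0,0,0]' | tail -1; done
python3 - <<'E'
from h import *
w=cams.capture('scene'); print(monitor.sense()['tcp_pos'])
def bx():
  cams.capture('scene')
  for l in('orange_bail','blue_bail'):print(l,cams.boxes_of('scene',l)[:1])
bx();bx()
a=cv2.resize(w['image'][50:300,220:450,::-1],None,fx=2.4,fy=2.4,interpolation=cv2.INTER_CUBIC)
cv2.imwrite('pics/s6.png',a)
E
```

```text
time: 12.25
tcp_pos: [533.6, -10.4, 281.3]
tool_rot: [0.0, -0.009, 1.0, -0.0]
ft_force: [-0.1, 0.9, 0.7]
grip_width: 0.998
grip_force: 0.0
time: 12.88
tcp_pos: [534.4, -10.6, 396.0]
tool_rot: [0.002, -0.009, 1.0, 0.0]
ft_force: [0.8, 0.7, 0.2]
grip_width: 0.994
grip_force: 0.0
grip_force: 0.0
grip_force: 0.0
grip_force: 0.0
grip_force: 0.0
grip_force: 0.0
[533.46048766 -10.37914577 393.36411818]
orange_bail [{'extent': [298.1, 168.0, 326.8, 248.5], 'score': 0.9}]
blue_bail [{'extent': [396.2, 205.7, 436.2, 288.3], 'score': 0.59}]
orange_bail [{'extent': [300.8, 168.8, 328.3, 249.6], 'score': 0.87}]
blue_bail [{'extent': [396.3, 206.4, 436.3, 288.1], 'score': 0.64}]
```

View pics/s6.png

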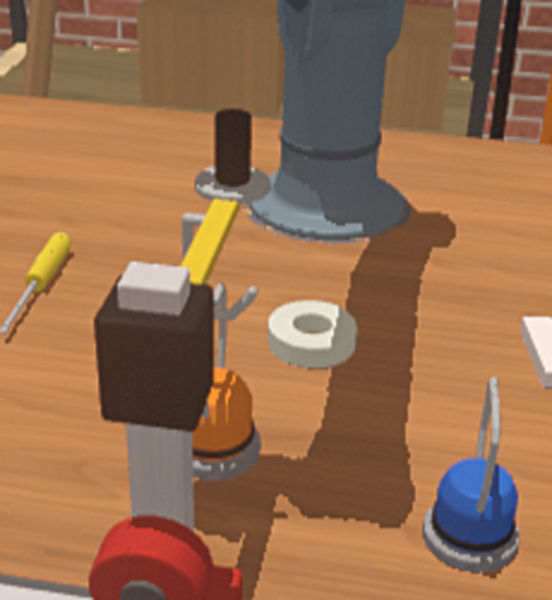

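The orange polisher hangs in the hook with the bail top at about (220,290) in the crop, and blue is unmoved at (475,500). I'll check heights and stillness.

```bash
for i in 1 2 3 4; do python3 -m jog '[0,0,0,0,0,0, 0,0,0,0,0,0, 0,0,0,0,0,0, 0,0,0,0,0,0, 0,0,0,0,0,0]' | tail -1; done
python3 - <<'E'
from h import *
ims=[]
for i in range(7):
    w=cams.capture('scene'); ims.append(w['image'].astype(int))
    b=cams.boxes_of('scene','orange_bail'); print(b[0]['extent'] if b else b)
for i in ims[1:]: print(np.abs(i-ims[0])[130:270,280:340].max(2).__gt__(25).sum(), end=' ')
print(monitor.sense()['time'],'knob top rest/25 down',proj(w,[[533,-11,319],[533,-11,294]]),'bail far end z138/165/195',proj(w,[[550,-12,138],[550,-12,165],[550,-12,195]]))
k=cams.boxes_of('scene','knob'); print(k[:1])
E
```

```text
grip_force: 0.0
grip_force: 0.0
grip_force: 0.0
grip_force: 0.0
[299.6, 169.7, 326.4, 251.0]
[300.8, 169.3, 326.3, 252.3]
[298.5, 165.6, 326.9, 248.6]
[300.1, 167.0, 327.8, 248.9]
[298.0, 168.7, 325.5, 250.7]
[298.6, 166.5, 328.1, 250.9]
[300.5, 166.4, 328.2, 251.0]
0 0 0 0 0 0 19.55 knob top rest/25 down [[317.0558396   96.65060629]
 [316.89685687 110.62857353]] bail far end z138/165/195 [[313.59701896 191.8850007 ]
 [313.69082346 179.69047363]
 [313.79929797 165.58885286]]
[{'extent': [257.1, 95.7, 330.9, 230.6], 'score': 0.8}]
```

The picture is still. The knob's top sits at its rest height and the bail is at z≈187, so I'm handing in.

```bash
python3 -c "
from rig import close_job
print(close_job())"
```

```text
the job is handed in; nothing more can be done
None
```

The orange polisher hangs still in the hook, risen to its top with the bail about 187 mm above the bench. The blue polisher is where it stood and the gripper is clear; the job was handed in at about 20 s, and no verdict was returned.

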